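Shut the fittings case and snap its four lid clips in opposite-corner order

TASK

Swing the lid of the grey parts case shut, then snap its four corner clips fully home over the rim in opposite-corner order: any clip first, the diagonally opposite one second, then the other two. Press by feel and never push with more than 22 N on anything, do not snap any clip before the lid is shut, and leave the other things on the bench where they are.

Things in the scene. Friction and masses are not known exactly. Their poses are not given: they have to be found in the camera images.
- case: Grey plastic parts case, fixed to the bench, 200 mm long (its x), 150 mm wide (its y), 80 mm high without its lid; walls 5 mm. Origin at the centre of its underside, z up. Its near side (-x) faces roughly to the robot, its lid hinge is along the top of its far wall (+x), left is +y. It holds two brass fittings. Small steel clip brackets stand up to 15 mm outside its left and right walls.
- lid (a joint): Angle (rad) of the case's grey flat lid (200 x 150 x 12 mm, 0.25 kg). 0 = shut, top face 92 mm above the bench; it grows as the lid opens, up to 1.7. Hinge axis along the case's y at case frame (+0.100, 0, 0.080) m, level with the lid's underside; shut, the lid runs from it 200 mm towards -x. It stays where left when above 0.7; 1 to 3 N moves it; below about 0.35 it falls shut by itself.
- lid_edge (a point): Middle of the lid's free edge, on its top (outer) face; 200 mm from the hinge axis, 12 mm above the underside.
- clip_line_left (a point): Fixed point of the case, midway between the left clips' nominal hinges: case frame (0, 0.085, 0.100) m, 10 mm outside the wall, 8 mm above the shut lid. Hinge axes run along case x; a flap's outer (shut: upper) face is 4 mm from the axis plane near the hinge, 7 mm at 32 mm out. Brackets are set by hand in slots: each real hinge is up to 5 mm higher or lower, 1.5 mm sideways: feel for the height.
- clip_line_right (a point): The same for the right clips: case frame (0, -0.085, 0.100) m. Every clip: 1 to 2 N swings it; pressed 32 mm from the hinge it meets a catch near 0.2 rad (7 mm above home), takes 8 to 13 N down to about 0.13 rad, then less and less; only past 0.05 rad does it spring home, onto a firm stop (about 20 N per mm). If let go before that it stays up.
- clip_near_left (a joint): Angle of the plain steel lid clip at the near left corner: a flap 42 mm long, 26 wide, 8 thick, hinged at its outer end. About -0.03 = snapped home, level, free end inward over the lid; pi/2 = upright; up to 2.0 = leaning outward; stays as left. Nominal hinge middle: case frame (-0.062, +0.085, 0.100) m, outside the left (+y) wall; for its play see clip_line. Diagonal partner: clip_far_right.
- clip_near_right (a joint): Angle of the plain steel lid clip at the near right corner: a flap 42 mm long, 26 wide, 8 thick, hinged at its outer end. About -0.03 = snapped home, level, free end inward over the lid; pi/2 = upright; up to 2.0 = leaning outward; stays as left. Nominal hinge middle: case frame (-0.062, -0.085, 0.100) m, outside the right (-y) wall; for its play see clip_line. Diagonal partner: clip_far_left.
- clip_far_left (a joint): Angle of the plain steel lid clip at the far left corner: a flap 42 mm long, 26 wide, 8 thick, hinged at its outer end. About -0.03 = snapped home, level, free end inward over the lid; pi/2 = upright; up to 2.0 = leaning outward; stays as left. Nominal hinge middle: case frame (+0.062, +0.085, 0.100) m, outside the left (+y) wall; for its play see clip_line. Diagonal partner: clip_near_right.
- clip_far_right (a joint): Angle of the plain steel lid clip at the far right corner: a flap 42 mm long, 26 wide, 8 thick, hinged at its outer end. About -0.03 = snapped home, level, free end inward over the lid; pi/2 = upright; up to 2.0 = leaning outward; stays as left. Nominal hinge middle: case frame (+0.062, -0.085, 0.100) m, outside the right (-y) wall; for its play see clip_line. Diagonal partner: clip_near_left.
- fitting_a: Brass fitting standing in the case, 30 mm across, 42 mm high; leave it.
- fitting_b: Second brass fitting in the case, same; leave it.
- solder_spool: Solder spool standing on its end before the case, 56 mm across, 40 mm high; bystander.
- screwdriver: Screwdriver lying before the case; bystander.
- flux_jar: White jar with black cap, 60 mm across, 75 mm high; bystander.
- steel_block: Dark steel block 90 x 45 x 30 mm; bystander.
- pipe_offcut: Copper pipe offcut standing on end, 42 mm across, 60 mm high; bystander.
- brush_can: Dark steel can 72 mm across, 90 mm high; bystander.

How it is judged:
On the way, in this order (a step that is already met when the one before it is completed fails the run):
1. the lid is shut with all four clips still open (value of joint lid below 0.03 rad and value of joint each of clip_near_left, clip_near_right, clip_far_left, clip_far_right above 0.15 rad), for 0.2 s.
2. one clip, any of them, is snapped home, the other three open (((value of joint clip_near_left below 0.02 rad and value of joint each of clip_near_right, clip_far_left, clip_far_right above 0.15 rad and value of joint lid below 0.03 rad) or (value of joint each of clip_near_left, clip_far_left, clip_far_right above 0.15 rad and value of joint clip_near_right below 0.02 rad and value of joint lid below 0.03 rad) or (value of joint each of clip_near_left, clip_near_right, clip_far_right above 0.15 rad and value of joint clip_far_left below 0.02 rad and value of joint lid below 0.03 rad) or (value of joint each of clip_near_left, clip_near_right, clip_far_left above 0.15 rad and value of joint clip_far_right below 0.02 rad and value of joint lid below 0.03 rad))), for 0.2 s.
3. the diagonally opposite clip is snapped home too, the other two still open (((value of joint each of clip_near_left, clip_far_right below 0.02 rad and value of joint each of clip_near_right, clip_far_left above 0.15 rad and value of joint lid below 0.03 rad) or (value of joint each of clip_near_left, clip_far_right above 0.15 rad and value of joint each of clip_near_right, clip_far_left below 0.02 rad and value of joint lid below 0.03 rad))), for 0.2 s.
At the end, for the whole second after the job is handed in: The lid is shut (below 0.03 rad), all four clips are snapped home (below 0.02 rad) and at rest, and each loose thing is within 30 mm of where it began (value of joint lid below 0.03 rad and value of joint each of clip_near_left, clip_near_right, clip_far_left, clip_far_right below 0.02 rad and velocity of joint each of clip_near_left, clip_near_right, clip_far_left, clip_far_right below 0.05 rad/s and distance of each of fitting_a, fitting_b, solder_spool, screwdriver, flux_jar, steel_block, pipe_offcut, brush_can from where it was at the start of the episode below 0.03 m); the robot touches nothing.
It fails at once if the fingers push on anything with more than 22 N (contact force between the fingers and anything else above 22 N).
It fails at once if the rest of the arm pushes on anything with more than 22 N (contact force between the arm and anything else above 22 N).
It fails at once if a clip is pressed past its catch (below 0.08 rad) while the lid is not shut (above 0.1 rad) (value of joint lid above 0.1 rad and value of joint any of clip_near_left, clip_near_right, clip_far_left, clip_far_right below 0.08 rad).
It fails at once if two neighbouring clips are pressed past their catches (below 0.08 rad) while the other two are open ((value of joint each of clip_near_left, clip_near_right below 0.08 rad and value of joint each of clip_far_left, clip_far_right above 0.08 rad) or (value of joint each of clip_near_left, clip_far_left below 0.08 rad and value of joint each of clip_near_right, clip_far_right above 0.08 rad) or (value of joint each of clip_far_left, clip_far_right below 0.08 rad and value of joint each of clip_near_left, clip_near_right above 0.08 rad) or (value of joint each of clip_near_right, clip_far_right below 0.08 rad and value of joint each of clip_near_left, clip_far_left above 0.08 rad)).
It fails at once if a bystander is moved by more than 30 mm (distance of any of fitting_a, fitting_b, solder_spool, screwdriver, flux_jar, steel_block, pipe_offcut, brush_can from where it was at the start of the episode above 0.03 m).
It also fails if it takes over 72 s, if anything falls off the work surface, if the arm or the gripper's body presses on something with over 40 N, if the wrist force passes 120 N, or if a joint passes its speed limit or range.

ROBOT

A 6-joint arm with a two-finger parallel gripper is mounted at the origin on the work surface. World frame = base frame: x ahead of the robot, y to its left, z up, the work surface at z = 0. Lengths are in m, angles in rad, forces in N, time in s.
With the tool pointing down it reaches from about 0.375 to 0.925 m from the base axis. Payload 5.7 kg.
Tool frame: the origin (TCP) lies on the centre line of the jaws, within the pads' length; the fingertips stand 17 mm ahead of it and the grasp point (between the pads) lies 2 mm behind it (ctrl.tip_extent is the distance from the TCP to the fingertips, in m); z points along the fingers, y is the line along which they close (so a half turn about z gives the same grasp; the last joint's range is limited). The gripper opens to 85 mm and grips with 20 to 120 N. Pads are 22 mm wide; open, the fingers measure 114 mm over their backs; the gripper's body (76 mm by 85 mm) begins 54 mm behind the grasp point. The pads swing forward as they close: fully open they stand 13 mm farther back than shut.
Start: joints at [-1.464, 0.359, 1.51, -0, 1.272, -0.115], TCP at [0.132, -0.585, 0.248] pointing down, gripper open.
Joint ranges: [-2.97, 2.97], [-1.01, 2.36], [0.21, 2.38], [-0.96, 4.11], [0.2, 2.71], [-2.98, 2.98]. Speed limits (rad/s): [2.39, 2.39, 3.14, 3.14, 3.14, 3.14].

INTERFACE

Orientations are given as [roll, pitch, yaw] about the fixed x, y, z axes, in that order (R = Rz(yaw) Ry(pitch) Rx(roll)).
In Python, from cell import ctrl gives the robot as it stands. The module is installed in compiled form; this text tells all that it offers.
- The arm moves only by the tool drive_tool, never from a script. Its argument "steps" is a list of rows, each a list of 4 numbers: the shift along the tool's x, y, z in mm, then the turn about the tool's z in degrees. In form: [[tx, ty, tz, spin], ...]. A call has 1 to 10 rows; each row shifts and turns the commanded pose from where the row before left it, along the tool's axes as they then stand; what a row does not reach is not made up. A row lasts 1/10 s, in which the tool goes at most 50 mm and 8.59 degrees, less where a joint would pass 70% of its speed; a pose out of reach is approached as far as the arm can. A call is refused whole if a number of a shift passes 50 or a number of a turn 8.59, either way. A call with a gripper value outside its range is refused whole. "gripper" is the closure, from -1 (fully open) to 1 (shut), so that 0 is half open, set as the call begins (left out, the last holds). The fingers move at their own pace and stop on an object; "squeeze" is the grip in N (left out, the last holds). Time passes only in rows, so rows that do not move let the fingers close. It gives the time, the measured TCP pose, the force, the opening and the grip force at its end, in the units of the state.
- ctrl.state(): the state, without advancing time (a new reading comes with each control period).
- ctrl.get_image(name): name is "scene" or "top" or "wrist"; returns (picture, depth): 400x640x3 uint8, red, green, blue; 400x640 float32, m along the optical axis (not along the pixel's ray), 0 where there is no reading.
- ctrl.get_calibration(name): a dict with "fx", "fy", "cx", "cy" (pixels), "eye" and "rotation" of the camera in the world. Camera axes: x right, y down, z forward; pixel columns grow to the right and rows downward; lengths in m; the calibration is good to about 2 mm. A picture is of the moment at which its call begins: read the wrist's pose just before it. get_calibration takes no time and is no camera call; for the wrist camera it gives the pose at the moment of the call.
- ctrl.hand_in(): hands the job in; it is judged then, once.
The state is a dict: "time": time; "joint_positions": joint angles; "joint_velocities": joint speeds; "tau": joint torques, N m; "ee_pos": TCP position; "eef_rot": TCP orientation; "force": force on the tool from outside, world axes, zero at the start; "ft_torque": the same for the moment, N m; "width": opening from 0.0 (shut) to 1.0 (fully open); "grip_force": force on a finger pad.
Only numpy, scipy, OpenCV 4.12 (cv2) and the standard library are available. Lean on these libraries where they do the work, as an engineer would, in place of code of your own. Each camera call takes 0.05 s, during which the arm holds its last target. There are 200 camera calls.

## Working session

There is one attempt and no reset: what is moved stays moved. The work goes in short steps, Python scripts to look and compute and a tool call to move; the robot and the scene stay as the last step left them, time stands still between calls to the robot, and variables do not carry over. Pictures are saved under pics/ and viewed, at most 10 in all, crops included, and the job is handed in when it is done.

Besides the shell and the picture viewer there is one more tool, called after "Call:" by a JSON object that holds its "api" and its "payload". drive_tool: Moves the arm, as the interface text tells. Its arguments: {"type":"object","properties":{"steps":{"type":"array","items":{"type":"array","items":{"type":"number"}}},"gripper":{"type":"number"},"squeeze":{"type":"number"}},"required":["steps"]}

```bash
mkdir -p pics
python3 - <<'E'
from cell import ctrl
import cv2,numpy as np
for n in("scene","top"):
    p,d=ctrl.get_image(n);np.save(f'pics/{n}.npy',d);cv2.imwrite(f'pics/{n}.png',p[:,:,::-1])
    c=ctrl.get_calibration(n);print(n,{k:np.round(v,3).tolist() for k,v in c.items()})
s=ctrl.state();print({k:np.round(v,3).tolist() for k,v in s.items()},ctrl.tip_extent)
E
```

```text
scene {'fx': 476.334, 'fy': 476.334, 'cx': 321.541, 'cy': 199.705, 'eye': [0.967, 0.751, 0.828], 'rotation': [-2.273, 0.005, 2.687]}
top {'fx': 498.772, 'fy': 498.772, 'cx': 324.595, 'cy': 198.837, 'eye': [0.369, -0.003, 1.201], 'rotation': [-2.961, -0.026, -1.564]}
{'time': 0.1, 'joint_positions': [-1.464, 0.359, 1.511, 0.0, 1.273, -0.115], 'joint_velocities': [0.0, -0.001, -0.003, 0.001, 0.0, -0.0], 'tau': [-0.001, -52.865, -27.935, -0.0, 0.005, -0.0], 'ee_pos': [0.132, -0.585, 0.248], 'eef_rot': [-3.14, -0.0, 0.222], 'force': [0.103, 0.174, -0.42], 'ft_torque': [0.019, 0.044, 0.005], 'grip_force': 0.0, 'width': 1.003} 0.017
```

View pics/scene.png

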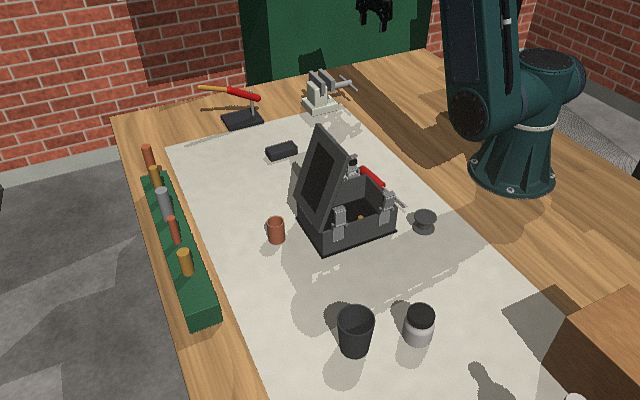

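View pics/top.png

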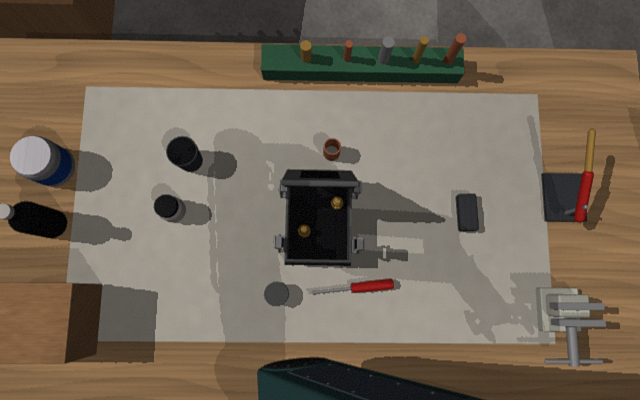

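The top view shows the case at about cols 280–355, rows 172–265. The open lid stands at the far edge, with fittings at (337,202) and (304,231), and clips on both sides. The scene view shows the lid leaning open and the clips upright. Next I'll measure these from depth.

```bash
cat > h.py <<'E'
import numpy as np,cv2
from cell import ctrl
from scipy.spatial.transform import Rotation as R
def cloud(n,d,c=None):
    c=c or ctrl.get_calibration(n)
    v,u=np.mgrid[:400,:640]
    P=np.stack([(u-c['cx'])/c['fx']*d,(v-c['cy'])/c['fy']*d,d],-1)
    r=np.array(c['rotation']); M=R.from_euler('xyz',r).as_matrix() if r.shape==(3,) else r
    return P@M.T+np.array(c['eye'])
E
python3 - <<'E'
from h import *
for n,(r0,r1,c0,c1) in {'top':(160,275,265,375),'scene':(115,262,280,405)}.items():
    d=np.load(f'pics/{n}.npy');P=cloud(n,d)
    im=cv2.imread(f'pics/{n}.png')[r0:r1,c0:c1]
    cv2.imwrite(f'pics/{n}_c.png',cv2.convertScaleAbs(cv2.resize(im,None,fx=5,fy=4 if n=='scene' else 5,interpolation=cv2.INTER_CUBIC),alpha=1.8))
    print(n,'bench z',np.median(P[300:330,220:260,2]) if n=='top' else np.median(P[260:280,380:400,2]))
    if n=='top':
        print('cm z map');
        for v in range(166,272,3): print(v,(P[v,270:370:3,2]*1000).astype(int).tolist())
        for v,u in[(180,320),(230,283),(245,283),(263,320)]: print(v,u,P[v,u].round(3))
E
```

```text
top bench z 0.0004985236535823834
cm z map
166 [0, 2, 0, -3, -2, 3, 3, 4, 2, 0, 0, 2, 0, 1, -1, -1, 1, 1, -2, 0, 0, 2, 0, 1, 2, 1, 0, 0, 3, 1, -1, 2, 0, 2]
169 [1, 1, 4, 0, 0, 3, 102, 96, 101, 96, 94, 95, 91, 93, 90, 88, 87, 87, 89, -2, 0, 0, -3, 3, 0, -2, 4, 3, 1, 2, 0, 1, 3, 0]
172 [-2, 0, 1, 1, -2, 150, 156, 156, 157, 155, 151, 161, 160, 157, 160, 157, 158, 154, 157, 150, 152, 151, 146, 142, 143, 141, 138, 135, -1, 2, 0, -2, -1, 2]
175 [2, -1, 0, 1, 2, 209, 213, 208, 208, 206, 213, 215, 216, 212, 209, 209, 208, 207, 205, 206, 207, 202, 201, 192, 191, 192, 191, 188, 188, 0, -2, -1, 1, 2]
178 [-3, 0, -2, -4, 255, 258, 257, 255, 256, 257, 255, 254, 251, 252, 247, 254, 246, 250, 250, 248, 248, 247, 242, 243, 243, 243, 242, 239, 238, 0, 3, 2, -1, 3]
181 [4, 2, 0, 140, 267, 267, 270, 270, 272, 271, 269, 270, 268, 273, 268, 272, 272, 271, 272, 270, 270, 272, 269, 270, 269, 271, 271, 272, 270, 271, 141, 1, 2, 3]
184 [-2, -1, 0, 141, 268, 264, 268, 270, 267, 267, 268, 267, 268, 268, 270, 268, 269, 269, 269, 269, 266, 268, 266, 270, 270, 271, 269, 269, 270, 270, 139, 0, 0, 2]
187 [-1, 3, -1
[... 2899 characters left out ...]
 78, 80, 76, 0, 1, 5, 4, 5, 6, 4, 10, 5, 54, 80, 1, 1, 0, 0, 0, -1]
262 [-3, 2, -1, 0, -2, 0, 28, 33, 35, 35, 37, 42, 36, 41, 48, 45, 45, 51, 50, 52, 52, 59, 58, 60, 60, 63, 65, 1, 5, -3, -1, 3, 0, 0]
265 [4, 0, -2, 2, 1200, 0, 1, 4, 0, 0, 2, -1, 0, 3, 0, 0, 3, 1, 2, 3, -1, 4, -1, 5, 9, 7, 2, 0, 3, 1, 0, 0, 0, 1]
268 [2, 2, 1, 0, 0, 0, 1, 0, -1, 2, 0, -1, 4, 4, 3, 3, 3, -1, 1, 0, 0, -1, -1, 0, 3, 0, 1, 0, 1, 2, 0, -1, 0, 1]
271 [1, 0, 4, -1, -1, 0, -1, 2, 2, -1, -3, -2, 3, 0, -2, 4, -1, 5, -1, -2, 3, -1, 2, 0, 1, 3, 0, 3, 0, -1, 1, 4, 0, 0]
180 320 [ 0.576 -0.017  0.271]
230 283 [0.511 0.068 0.002]
245 283 [0.467 0.062 0.091]
263 320 [ 0.433 -0.022  0.006]
scene bench z 0.0005416798536830303
```

View pics/top_c.png

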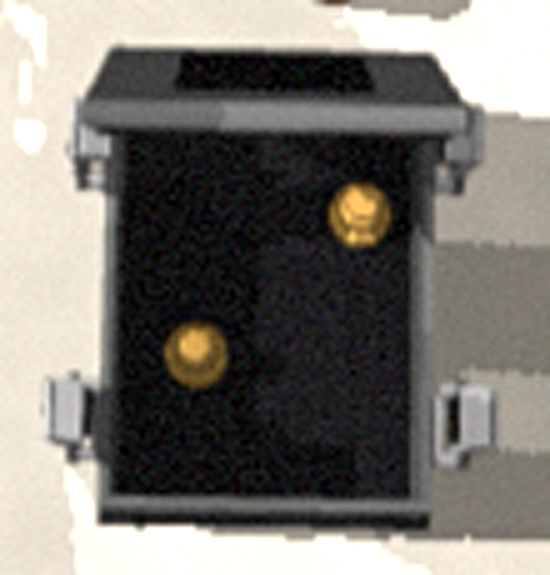

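View pics/scene_c.png

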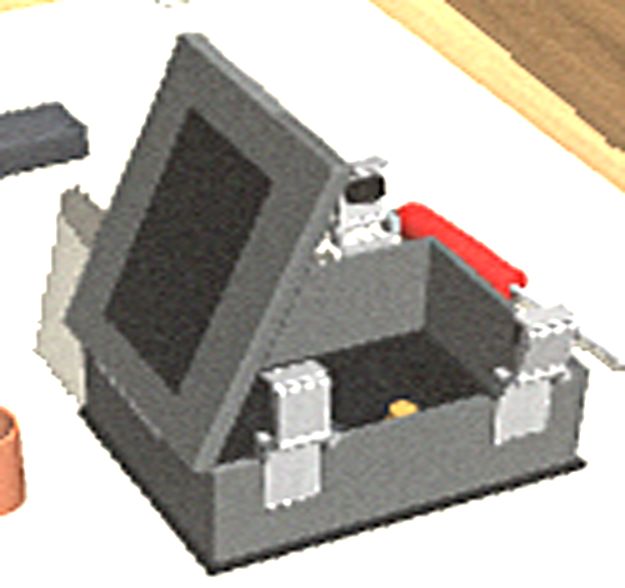

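Run:
```python
from h import *
P=cloud('top',np.load('pics/top.npy'))
def sel(r,c,z0,z1):
    Q=P[r[0]:r[1],c[0]:c[1]].reshape(-1,3);return Q[(Q[:,2]>z0)&(Q[:,2]<z1)]
L=sel((205,258),(278,293),.07,.09);Rr=sel((200,258),(345,356),.07,.09);N=sel((254,263),(293,345),.07,.09)
fl=np.polyfit(L[:,0],L[:,1],1);fr=np.polyfit(Rr[:,0],Rr[:,1],1);fn=np.polyfit(N[:,1],N[:,0],1)
print(len(L),len(Rr),len(N),'slopes',fl,fr,fn)
yaw=np.arctan((fl[0]+fr[0])/2)  # y along x
print('spread',[np.round(q,4).tolist() for q in (L.min(0),L.max(0),Rr.min(0),Rr.max(0),N.min(0),N.max(0))])
for yaw in (yaw,-np.arctan(fn[0])):
    c,s=np.cos(yaw),np.sin(yaw)
    T=lambda Q:np.c_[Q[:,0]*c+Q[:,1]*s,-Q[:,0]*s+Q[:,1]*c]
    l,r,n=np.median(T(L)[:,1]),np.median(T(Rr)[:,1]),np.median(T(N)[:,0])
    cx,cy=n+.0975,(l+r)/2
    print('yaw',yaw,'width(145)',l-r,'centre',cx*c-cy*s,cx*s+cy*c)
    C=np.array([cx,cy])
    A=P[:,:,:];Q=P[160:275,265:375].reshape(-1,3);q=np.c_[T(Q)-C,Q[:,2]]
    e=q[(q[:,2]>.25)&(q[:,2]<.3)];print('lid edge x',np.percentile(e[:,0],[2,50,98]),'y',np.percentile(e[:,1],[2,98]),'zmax',np.percentile(e[:,2],[50,98]))
    o=q[(q[:,2]>.11)&(q[:,2]<.245)&(abs(q[:,1])<.06)];print('outer face x=f(z)',np.polyfit(o[:,2],o[:,0],1))
    for nm,m in {'nl':(q[:,0]<0)&(q[:,1]>0),'nr':(q[:,0]<0)&(q[:,1]<0),'fl':(q[:,0]>.03)&(q[:,1]>.07),'fr':(q[:,0]>.03)&(q[:,1]<-.07)}.items():
        k=q[m&(q[:,2]>.125)&(q[:,2]<.152)];print(nm,len(k),k.mean(0).round(4),k.min(0).round(4),k.max(0).round(4))
```

```text
134 195 131 slopes [-0.01250772  0.06302608] [ 0.01033207 -0.09399469] [0.00650095 0.43504677]
spread [[0.4413, 0.0541, 0.0704], [0.5598, 0.0619, 0.0894], [0.4427, -0.0945, 0.0734], [0.5732, -0.0857, 0.0895], [0.4328, -0.0747, 0.0718], [0.4378, 0.0396, 0.0847]]
yaw -0.0010878253471968882 width(145) 0.14509338323759147 centre 0.5327070029351108 -0.015801708629301213
lid edge x [0.03251791 0.0387318  0.05069738] y [-0.0699416   0.07042513] zmax [0.26896269 0.27327817]
outer face x=f(z) [-0.35872115  0.14203149]
nl 112 [-0.0622  0.0855  0.1424] [-0.0747  0.0769  0.1317] [-0.049   0.0958  0.1488]
nr 119 [-0.0633 -0.0891  0.1362] [-0.076  -0.0987  0.1255] [-0.0501 -0.0793  0.1446]
fl 62 [0.0575 0.0803 0.1404] [0.0477 0.0704 0.1304] [0.0913 0.0866 0.1505]
fr 75 [ 0.0574 -0.0849  0.1421] [ 0.0469 -0.0922  0.1262] [ 0.0925 -0.0706  0.1496]
yaw -0.0065008602791549845 width(145) 0.14515894039528224 centre 0.5325235945610526 -0.015961553789447965
lid edge x [0.0326276  0.03879409 0.05070816] y [-0.06957795  0.07084342] zmax [0.26896269 0.27327817]
outer face x=f(z) [-0.35866378  0.14220012]
nl 112 [-0.0625  0.0853  0.1424] [-0.075   0.0767  0.1317] [-0.0493  0.0956  0.1488]
nr 119 [-0.0626 -0.0893  0.1362] [-0.0753 -0.0988  0.1255] [-0.0494 -0.0795  0.1446]
fl 63 [0.0578 0.0806 0.1403] [0.0475 0.0704 0.1304] [0.0921 0.0871 0.1505]
fr 74 [ 0.0576 -0.0846  0.1422] [ 0.0476 -0.0917  0.1262] [ 0.093  -0.0722  0.1496]
```

Call:
{"api": "drive_tool", "payload": {"steps": [[27,-18,-11,0],[27,-18,-11,0],[27,-18,-11,0],[27,-18,-11,0],[27,-18,-11,0],[27,-18,-11,0],[27,-18,-11,0],[27,-18,-11,0],[27,-18,-11,0],[27,-18,-11,0]], "gripper": 1}}

```text
time: 1.1
ee_pos: [0.3563, -0.349, 0.3584]
eef_rot: [-3.141, 0.0, 0.222]
force: [-0.0, 0.4, -0.3]
width: -0.003
grip_force: 0.0
```

Call:
{"api": "drive_tool", "payload": {"steps": [[27,-18,0,0],[27,-18,0,0],[27,-18,0,0],[27,-18,0,0],[27,-18,0,0],[27,-18,0,0],[27,-18,0,0],[27,-18,0,0],[27,-18,0,0],[27,-18,0,0]]}}

```text
time: 2.1
ee_pos: [0.5801, -0.1141, 0.3579]
eef_rot: [-3.141, 0.001, 0.222]
force: [0.0, -1.1, 0.5]
width: -0.002
grip_force: 0.0
```

Call:
{"api": "drive_tool", "payload": {"steps": [[27,-18,0,0],[27,-18,0,0],[27,-18,0,0],[20,-18,0,0],[0,0,0,-8.5],[0,0,0,-8.5],[0,0,0,-8.5],[0,0,0,-8.5],[0,0,0,-8.5],[0,0,0,-8.5]]}}

```text
time: 3.1
ee_pos: [0.6619, -0.0228, 0.3576]
eef_rot: [-3.14, 0.0, 1.118]
force: [0.0, -0.2, -0.4]
width: 0.002
grip_force: 0.0
```

Call:
{"api": "drive_tool", "payload": {"steps": [[0,0,0,-8.5],[0,0,0,-8.5],[0,0,0,-8.5],[0,0,0,-1],[0,0,0,0],[0,0,0,0]]}}

```text
time: 3.7
ee_pos: [0.6621, -0.0228, 0.3581]
eef_rot: [-3.141, -0.0, 1.572]
force: [-0.3, 0.3, 0.2]
width: 0.002
grip_force: 0.0
```

Call:
{"api": "drive_tool", "payload": {"steps": [[0,0,28,0],[0,0,28,0],[0,0,28,0],[0,-20,0,0],[0,-20,0,0],[0,-10,0,0],[0,-7,0,0],[0,-7,0,0],[0,-6,0,0],[0,0,0,0]]}}

```text
time: 4.7
ee_pos: [0.5919, -0.0231, 0.2745]
eef_rot: [3.142, -0.0, 1.574]
force: [0.0, 0.6, 0.0]
width: -0.006
grip_force: 0.0
```

Call:
{"api": "drive_tool", "payload": {"steps": [[0,-7,3,0],[0,-7,3,0],[0,-7,3,0],[0,-7,3,0],[0,-6,3,0],[0,-6,4,0],[0,-6,4,0],[0,-6,4,0],[0,-6,4,0],[0,-6,5,0]]}}

```text
time: 5.7
ee_pos: [0.5278, -0.0233, 0.238]
eef_rot: [3.141, -0.0, 1.574]
force: [0.3, 0.3, 0.5]
width: 0.001
grip_force: 0.2
```

Call:
{"api": "drive_tool", "payload": {"steps": [[0,-5,5,0],[0,-5,5,0],[0,-5,5,0],[0,-5,6,0],[0,-5,6,0],[0,-4,6,0],[0,-4,6,0],[0,-4,6,0],[0,-4,6,0],[0,-4,6,0]]}}

```text
time: 6.7
ee_pos: [0.483, -0.0235, 0.1808]
eef_rot: [3.142, -0.0, 1.574]
force: [0.8, 0.4, 0.4]
width: -0.004
grip_force: 0.0
```

Run:
```python
from h import *
p,d=ctrl.get_image('scene');cv2.imwrite('pics/s2.png',cv2.resize(p[110:270,260:440,::-1],None,fx=3,fy=3))
```

```text
(no output)
```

View pics/s2.png

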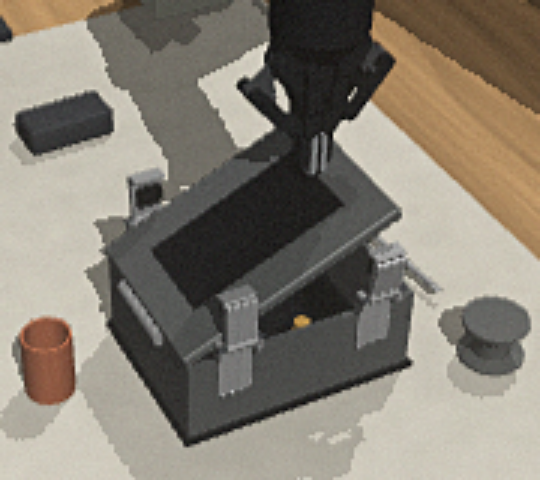

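The lid follows the fingertips and is about 0.4 rad open, with the tip at crop (318,160). I'll keep lowering it.

Call:
{"api": "drive_tool", "payload": {"steps": [[0,-4,8,0],[0,-4,8,0],[0,-3,8,0],[0,-3,8,0],[0,-2,8,0],[0,-2,8,0],[0,-1,8,0],[0,0,0,0],[0,0,0,0]]}}

```text
time: 7.65
ee_pos: [0.4643, -0.0236, 0.1251]
eef_rot: [-3.141, -0.0, 1.574]
force: [-0.2, -0.2, -0.1]
width: -0.001
grip_force: 0.0
```

Run:
```python
from h import *
p,d=ctrl.get_image('top');cv2.imwrite('pics/t2.png',cv2.resize(p[150:285,255:385,::-1],None,fx=4,fy=4))
P=cloud('top',d);Q=P[150:285,255:385].reshape(-1,3)-[.5326,-.0159,0]
m=(abs(Q[:,1])<.068)&(abs(Q[:,0])<.09)&(Q[:,2]>.06)&(Q[:,2]<.13);f=np.polyfit(Q[m,0],Q[m,2],1)
print(m.sum(),f,np.percentile(Q[m,2],[5,50,95]))
```

```text
1024 [0.00218329 0.09193776] [0.08862205 0.0920405  0.09549729]
```

The lid is shut: flat at 92 mm. Now the near-left clip: go outside it, then sweep it inward.

Call:
{"api": "drive_tool", "payload": {"steps": [[0,0,-33,0],[0,0,-32,0],[34,2,0,0],[34,2,0,0],[33,2,0,0],[32,0,0,0],[0,0,27,0],[0,0,26,0],[0,0,0,0]]}}

```text
time: 8.6
ee_pos: [0.4676, 0.1097, 0.1353]
eef_rot: [-3.137, 0.0, 1.575]
force: [-0.4, -0.4, -1.6]
width: -0.002
grip_force: 0.0
```

Call:
{"api": "drive_tool", "payload": {"steps": [[-8,0,0,0],[-8,0,0,0],[-7,0,0,0],[-7,0,0,0],[-7,0,0,0],[-6,0,0,0],[-6,0,0,0],[-6,0,0,0],[-6,0,0,0],[0,0,0,0]]}}

```text
time: 9.6
ee_pos: [0.4699, 0.0476, 0.1373]
eef_rot: [-3.141, 0.0, 1.574]
force: [-0.1, -0.3, -0.3]
width: 0.0
grip_force: 0.0
```

Run:
```python
from h import *
p,d=ctrl.get_image('scene');cv2.imwrite('pics/s3.png',cv2.resize(p[110:270,260:440,::-1],None,fx=4,fy=3.7))
```

```text
(no output)
```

View pics/s3.png

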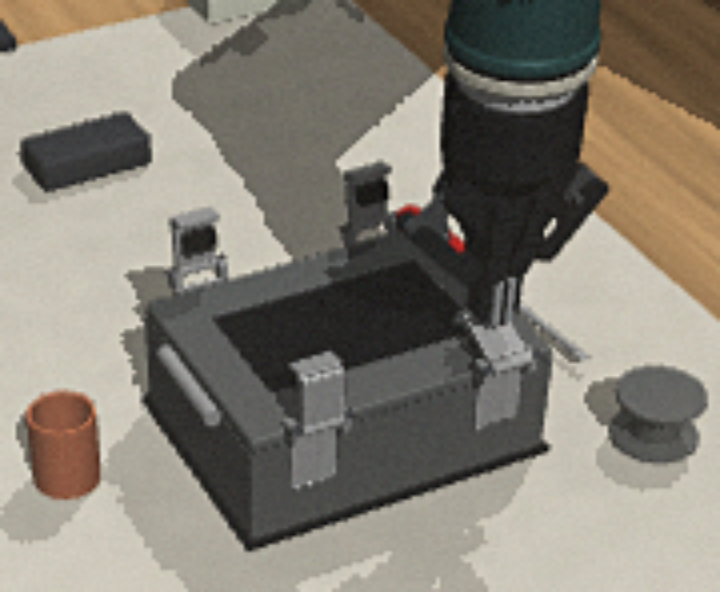

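The near-left clip is folded in under the tip, which sits at crop (505,320). The other three are upright and the lid is flat. Now I'll press by feel.

Call:
{"api": "drive_tool", "payload": {"steps": [[0,0,1,0],[0,0,1,0],[0,0,0,0]]}}

```text
time: 9.95
ee_pos: [0.47, 0.0486, 0.1352]
eef_rot: [-3.142, -0.0, 1.575]
force: [-0.2, 0.7, -0.7]
width: 0.0
grip_force: 0.1
```

Call:
{"api": "drive_tool", "payload": {"steps": [[0,0,1,0],[0,0,1,0],[0,0,0,0]]}}

```text
time: 10.25
ee_pos: [0.47, 0.0485, 0.1332]
eef_rot: [3.142, -0.0, 1.575]
force: [0.1, 0.1, 0.4]
width: -0.0
grip_force: 0.1
```

Call:
{"api": "drive_tool", "payload": {"steps": [[0,0,1,0],[0,0,1,0],[0,0,0,0]]}}

```text
time: 10.55
ee_pos: [0.47, 0.0485, 0.1312]
eef_rot: [-3.142, -0.0, 1.574]
force: [0.5, 0.5, 0.0]
width: -0.001
grip_force: 0.1
```

Call:
{"api": "drive_tool", "payload": {"steps": [[0,0,1,0],[0,0,0,0]]}}

```text
time: 10.75
ee_pos: [0.47, 0.0484, 0.1303]
eef_rot: [-3.142, 0.0, 1.575]
force: [-0.3, 0.4, 1.6]
width: -0.0
grip_force: 0.7
```

Call:
{"api": "drive_tool", "payload": {"steps": [[0,0,1,0],[0,0,0,0]]}}

```text
time: 10.95
ee_pos: [0.4701, 0.0482, 0.1297]
eef_rot: [3.141, 0.0, 1.575]
force: [-1.0, -1.3, 5.9]
width: 0.002
grip_force: 2.6
```

Call:
{"api": "drive_tool", "payload": {"steps": [[0,0,1,0],[0,0,0,0]]}}

```text
time: 11.15
ee_pos: [0.4701, 0.048, 0.129]
eef_rot: [3.141, 0.001, 1.575]
force: [-2.3, -2.6, 9.3]
width: 0.0
grip_force: 4.2
```

Call:
{"api": "drive_tool", "payload": {"steps": [[0,0,1,0],[0,0,0,0]]}}

```text
time: 11.35
ee_pos: [0.4702, 0.0478, 0.128]
eef_rot: [3.141, 0.001, 1.575]
force: [-2.0, -3.6, 8.6]
width: 0.004
grip_force: 3.7
```

Call:
{"api": "drive_tool", "payload": {"steps": [[0,0,1,0],[0,0,0,0]]}}

```text
time: 11.55
ee_pos: [0.4701, 0.0481, 0.1266]
eef_rot: [3.141, 0.0, 1.574]
force: [0.3, 0.6, -0.1]
width: 0.001
grip_force: 0.0
```

Call:
{"api": "drive_tool", "payload": {"steps": [[0,0,1,0],[0,0,0,0]]}}

```text
time: 11.75
ee_pos: [0.4699, 0.0485, 0.1252]
eef_rot: [-3.142, -0.0, 1.574]
force: [-0.3, -0.0, 1.0]
width: 0.002
grip_force: 0.0
```

Call:
{"api": "drive_tool", "payload": {"steps": [[0,0,0.6,0],[0,0,0,0]]}}

```text
time: 11.95
ee_pos: [0.4699, 0.0486, 0.1245]
eef_rot: [-3.141, -0.0, 1.574]
force: [0.3, -0.3, -0.0]
width: 0.001
grip_force: 0.3
```

Force rose to 9 N, dropped to 0 and stayed there, so the clip has sprung home. I'll take the photo check with the next clip. Next is far right.

Call:
{"api": "drive_tool", "payload": {"steps": [[0,0,-33,0],[0,0,-33,0],[-38,25,0,0],[-38,25,0,0],[-38,25,0,0],[-38,25,0,0],[-38,25,0,0],[0,0,27,0],[0,0,27,0],[0,0,0,0]]}}

```text
time: 12.95
ee_pos: [0.5926, -0.1403, 0.1327]
eef_rot: [-3.134, -0.003, 1.574]
force: [-1.0, 0.8, 0.9]
width: 0.006
grip_force: 0.0
```

Call:
{"api": "drive_tool", "payload": {"steps": [[8,0,0,0],[8,0,0,0],[7,0,0,0],[7,0,0,0],[7,0,0,0],[6,0,0,0],[6,0,0,0],[6,0,0,0],[6,0,0,0],[0,0,0,0]]}}

```text
time: 13.95
ee_pos: [0.5953, -0.079, 0.1366]
eef_rot: [-3.141, -0.001, 1.575]
force: [-0.3, -0.2, 0.7]
width: -0.001
grip_force: 0.0
```

Run:
```python
from h import *
p,d=ctrl.get_image('scene');cv2.imwrite('pics/s4.png',cv2.resize(p[110:270,260:440,::-1],None,fx=4,fy=3.7))
```

```text
(no output)
```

View pics/s4.png

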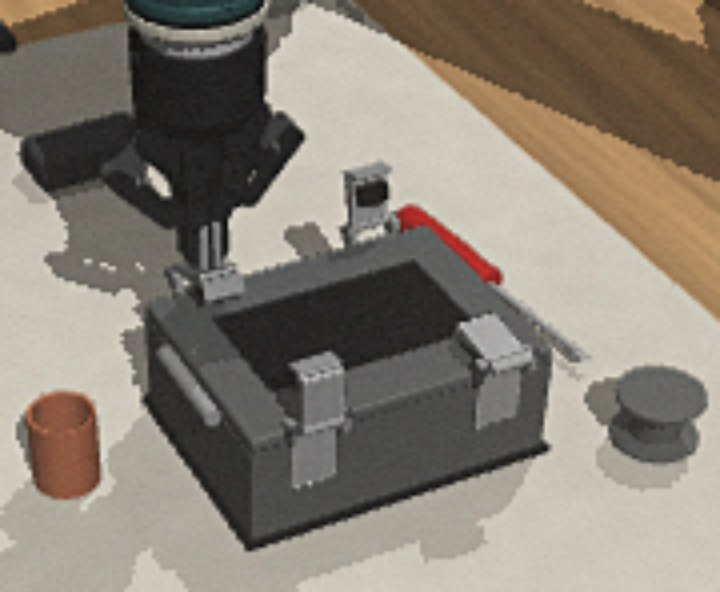

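Near-left is down, and far-right is folded in under the tip. I'll check near-left's slope by depth.

```bash
cat >> h.py <<'E'
def clip(sx,sy,n=4):
    d=np.median([ctrl.get_image('top')[1] for _ in range(n)],0)
    Q=cloud('top',d)[150:285,255:385].reshape(-1,3)-[.5326,-.0159,0]
    x,y,z=Q[:,0]*sx,Q[:,1]*sy,Q[:,2]
    m=(abs(x-.062)<.011)&(y>.046)&(y<.076)&(z>.09)&(z<.15)
    f=np.polyfit(.085-y[m],z[m],1);print(m.sum(),'slope',f,'z at 32:',np.polyval(f,.032))
    for a in np.arange(.045,.09,.005):
        k=(abs(x-.062)<.011)&(abs(y-a)<.0025);print(round(.085-a,3),k.sum(),np.median(z[k]).round(4))
E
python3 -c "
from h import *
clip(-1,1)"
```

```text
44 slope [0.12950297 0.10346764] z at 32: 0.10761173445258788
0.04 1 0.3623
0.035 2 0.3611
0.03 0 nan
0.025 0 nan
0.02 5 0.1065
0.015 23 0.1058
0.01 26 0.1049
0.005 20 0.1045
0.0 20 0.1052
  return _methods._mean(a, axis=axis, dtype=dtype,
  ret = ret.dtype.type(ret / rcount)
```

Call:
{"api": "drive_tool", "payload": {"steps": [[0,0,1,0],[0,0,1,0],[0,0,0,0]]}}

```text
time: 14.5
ee_pos: [0.5955, -0.0802, 0.1346]
eef_rot: [3.142, -0.0, 1.574]
force: [0.1, -0.2, 0.3]
width: -0.001
grip_force: 0.1
```

Call:
{"api": "drive_tool", "payload": {"steps": [[0,0,1,0],[0,0,0,0]]}}

```text
time: 14.7
ee_pos: [0.5955, -0.0801, 0.1337]
eef_rot: [3.141, -0.0, 1.574]
force: [0.4, 0.5, 0.5]
width: 0.0
grip_force: 0.2
```

Partly hidden, but the heights (hinge ≈100.4 mm, tip at 107.5 mm with no force) fit only a clip at or below 0.01 rad, so near-left is home. Continuing with far-right.

Call:
{"api": "drive_tool", "payload": {"steps": [[0,0,1,0],[0,0,1,0],[0,0,0,0]]}}

```text
time: 15.0
ee_pos: [0.5954, -0.08, 0.1315]
eef_rot: [-3.141, -0.0, 1.574]
force: [0.8, 0.2, 1.4]
width: 0.001
grip_force: 0.1
```

Call:
{"api": "drive_tool", "payload": {"steps": [[0,0,1,0],[0,0,0,0]]}}

```text
time: 15.2
ee_pos: [0.5954, -0.08, 0.1306]
eef_rot: [-3.142, -0.0, 1.574]
force: [-0.1, 1.0, 0.6]
width: -0.003
grip_force: 0.3
```

Call:
{"api": "drive_tool", "payload": {"steps": [[0,0,1,0],[0,0,0,0]]}}

```text
time: 15.4
ee_pos: [0.5955, -0.0799, 0.13]
eef_rot: [3.141, -0.0, 1.574]
force: [-1.1, 0.8, 3.3]
width: 0.002
grip_force: 1.5
```

Call:
{"api": "drive_tool", "payload": {"steps": [[0,0,1,0],[0,0,0,0]]}}

```text
time: 15.6
ee_pos: [0.5956, -0.0797, 0.1294]
eef_rot: [3.141, -0.001, 1.574]
force: [-0.7, 2.3, 7.5]
width: 0.0
grip_force: 3.2
```

Call:
{"api": "drive_tool", "payload": {"steps": [[0,0,1,0],[0,0,0,0]]}}

```text
time: 15.8
ee_pos: [0.5956, -0.0796, 0.1289]
eef_rot: [3.141, -0.001, 1.574]
force: [-3.1, 2.2, 11.6]
width: -0.002
grip_force: 5.2
```

Call:
{"api": "drive_tool", "payload": {"steps": [[0,0,1,0],[0,0,0,0]]}}

```text
time: 16.0
ee_pos: [0.5956, -0.0794, 0.1281]
eef_rot: [3.141, -0.001, 1.574]
force: [-2.4, 3.9, 12.0]
width: -0.002
grip_force: 5.2
```

Call:
{"api": "drive_tool", "payload": {"steps": [[0,0,1,0],[0,0,0,0]]}}

```text
time: 16.2
ee_pos: [0.5956, -0.0793, 0.1266]
eef_rot: [3.141, -0.001, 1.574]
force: [0.3, 2.9, 4.6]
width: -0.001
grip_force: 1.8
```

Call:
{"api": "drive_tool", "payload": {"steps": [[0,0,1,0],[0,0,0,0]]}}

```text
time: 16.4
ee_pos: [0.5955, -0.0798, 0.1248]
eef_rot: [3.141, -0.0, 1.575]
force: [-0.2, -0.9, -0.4]
width: 0.002
grip_force: 0.2
```

Call:
{"api": "drive_tool", "payload": {"steps": [[0,0,0.7,0],[0,0,0,0]]}}

```text
time: 16.6
ee_pos: [0.5955, -0.0799, 0.1242]
eef_rot: [3.141, -0.0, 1.574]
force: [-0.5, 1.8, 4.4]
width: -0.002
grip_force: 2.4
```

Call:
{"api": "drive_tool", "payload": {"steps": [[0,0,-33,0],[0,0,-33,0],[-15,-32,0,0],[-15,-31,0,0],[-15,-31,0,0],[-16,-31,0,0],[0,0,0,0]]}}

```text
time: 17.3
ee_pos: [0.4662, -0.1423, 0.1893]
eef_rot: [-3.137, -0.0, 1.572]
force: [-0.2, 0.4, -0.1]
width: -0.003
grip_force: 0.0
```

```bash
python3 -W ignore - <<'E'
from h import *
clip(-1,1);clip(1,-1)
p,d=ctrl.get_image('scene');cv2.imwrite('pics/s5.png',cv2.resize(p[110:270,260:440,::-1],None,fx=4,fy=3.7))
E
```

```text
138 slope [0.09930418 0.10419307] z at 32: 0.10737080509502538
0.04 20 0.1055
0.035 20 0.108
0.03 30 0.107
0.025 20 0.1065
0.02 20 0.1066
0.015 26 0.1057
0.01 24 0.1045
0.005 20 0.1041
0.0 20 0.105
117 slope [0.1086693  0.10414551] z at 32: 0.10762293042300453
0.04 20 0.1058
0.035 23 0.1081
0.03 22 0.107
0.025 18 0.1062
0.02 18 0.1065
0.015 18 0.106
0.01 26 0.1053
0.005 22 0.1052
0.0 26 0.1059
```

View pics/s5.png

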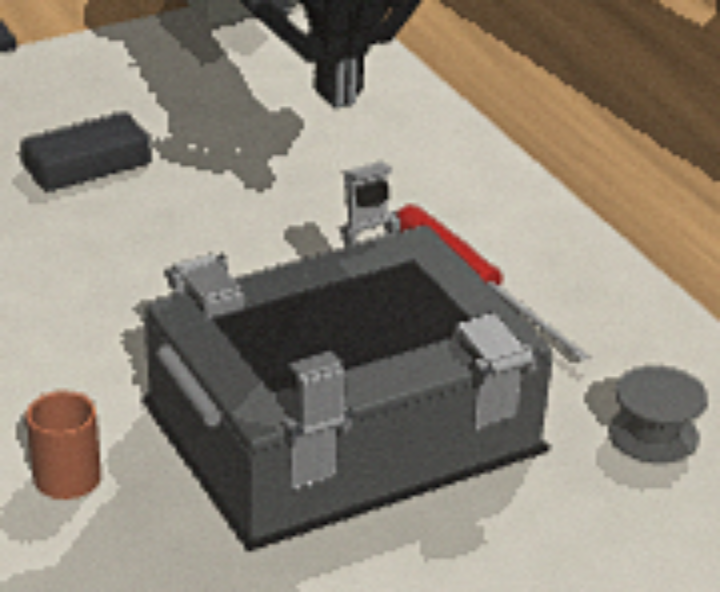

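Near-left and far-right are down with matching profiles, and the other two are upright. Now near-right.

Call:
{"api": "drive_tool", "payload": {"steps": [[0,3,27,0],[0,0,26,0],[8,0,0,0],[8,0,0,0],[8,0,0,0],[8,0,0,0],[8,0,0,0],[8,0,0,0],[7,0,0,0],[7,0,0,0]]}}

```text
time: 18.75
ee_pos: [0.4735, -0.0788, 0.1372]
eef_rot: [3.141, -0.0, 1.575]
force: [-0.5, -0.5, 1.2]
width: -0.003
grip_force: 0.3
```

Call:
{"api": "drive_tool", "payload": {"steps": [[0,0,1,0],[0,0,1,0],[0,0,0,0]]}}

```text
time: 19.05
ee_pos: [0.4734, -0.0796, 0.1348]
eef_rot: [-3.141, -0.0, 1.574]
force: [-0.0, 0.6, 1.0]
width: 0.001
grip_force: 0.0
```

Call:
{"api": "drive_tool", "payload": {"steps": [[0,0,1,0],[0,0,0,0]]}}

```text
time: 19.25
ee_pos: [0.4734, -0.0797, 0.1339]
eef_rot: [-3.141, -0.0, 1.574]
force: [-0.5, -0.6, 0.2]
width: 0.002
grip_force: 0.1
```

Call:
{"api": "drive_tool", "payload": {"steps": [[0,0,1,0],[0,0,0,0]]}}

```text
time: 19.45
ee_pos: [0.4735, -0.0797, 0.1329]
eef_rot: [3.142, -0.0, 1.574]
force: [0.2, 0.1, 0.3]
width: 0.0
grip_force: 0.1
```

Call:
{"api": "drive_tool", "payload": {"steps": [[0,0,1,0],[0,0,0,0]]}}

```text
time: 19.65
ee_pos: [0.4735, -0.0796, 0.1319]
eef_rot: [3.142, -0.0, 1.574]
force: [-0.3, -0.4, -0.0]
width: 0.002
grip_force: 0.1
```

Call:
{"api": "drive_tool", "payload": {"steps": [[0,0,1,0],[0,0,0,0]]}}

```text
time: 19.85
ee_pos: [0.4734, -0.0795, 0.1309]
eef_rot: [-3.142, -0.0, 1.574]
force: [0.8, 0.1, 0.1]
width: 0.002
grip_force: 0.1
```

Call:
{"api": "drive_tool", "payload": {"steps": [[0,0,1,0],[0,0,0,0]]}}

```text
time: 20.05
ee_pos: [0.4734, -0.0795, 0.1299]
eef_rot: [-3.142, -0.0, 1.574]
force: [1.1, 0.1, -0.0]
width: -0.0
grip_force: 0.1
```

Call:
{"api": "drive_tool", "payload": {"steps": [[0,0,1,0],[0,0,0,0]]}}

```text
time: 20.25
ee_pos: [0.4734, -0.0795, 0.1289]
eef_rot: [-3.142, -0.0, 1.574]
force: [-0.2, 0.0, -0.7]
width: 0.001
grip_force: 0.1
```

Call:
{"api": "drive_tool", "payload": {"steps": [[0,0,1,0],[0,0,0,0]]}}

```text
time: 20.45
ee_pos: [0.4734, -0.0795, 0.1279]
eef_rot: [-3.142, -0.0, 1.574]
force: [-0.0, -0.4, 0.9]
width: -0.004
grip_force: 0.1
```

Call:
{"api": "drive_tool", "payload": {"steps": [[0,0,1,0],[0,0,0,0]]}}

```text
time: 20.65
ee_pos: [0.4734, -0.0795, 0.1269]
eef_rot: [-3.141, -0.0, 1.574]
force: [0.7, 0.2, 0.3]
width: 0.002
grip_force: 0.1
```

Call:
{"api": "drive_tool", "payload": {"steps": [[0,0,1,0],[0,0,0,0]]}}

```text
time: 20.85
ee_pos: [0.4734, -0.0795, 0.1259]
eef_rot: [-3.142, -0.0, 1.574]
force: [-0.2, -0.3, 0.4]
width: 0.0
grip_force: 0.2
```

Call:
{"api": "drive_tool", "payload": {"steps": [[0,0,1,0],[0,0,0,0]]}}

```text
time: 21.05
ee_pos: [0.4735, -0.0794, 0.1251]
eef_rot: [3.142, -0.0, 1.574]
force: [0.7, 2.2, 3.4]
width: 0.002
grip_force: 1.2
```

Near-right meets its catch at about 0.1256 m, so its stop should be near 0.119.

Call:
{"api": "drive_tool", "payload": {"steps": [[0,0,1,0],[0,0,0,0]]}}

```text
time: 21.25
ee_pos: [0.4735, -0.0792, 0.1245]
eef_rot: [3.141, -0.001, 1.574]
force: [-1.4, 3.1, 6.7]
width: 0.003
grip_force: 3.3
```

Call:
{"api": "drive_tool", "payload": {"steps": [[0,0,1,0],[0,0,0,0]]}}

```text
time: 21.45
ee_pos: [0.4736, -0.079, 0.1237]
eef_rot: [3.141, -0.001, 1.574]
force: [-1.4, 2.8, 9.5]
width: -0.003
grip_force: 4.2
```

Call:
{"api": "drive_tool", "payload": {"steps": [[0,0,1,0],[0,0,0,0]]}}

```text
time: 21.65
ee_pos: [0.4736, -0.0788, 0.1227]
eef_rot: [3.141, -0.001, 1.574]
force: [-1.5, 3.6, 8.2]
width: 0.004
grip_force: 3.6
```

Call:
{"api": "drive_tool", "payload": {"steps": [[0,0,1,0],[0,0,0,0]]}}

```text
time: 21.85
ee_pos: [0.4735, -0.0793, 0.1212]
eef_rot: [3.141, -0.0, 1.575]
force: [-0.2, -0.4, -0.3]
width: 0.002
grip_force: 0.0
```

Call:
{"api": "drive_tool", "payload": {"steps": [[0,0,1,0],[0,0,0,0]]}}

```text
time: 22.05
ee_pos: [0.4734, -0.0796, 0.1199]
eef_rot: [-3.141, 0.0, 1.574]
force: [-0.1, 0.6, 0.4]
width: -0.003
grip_force: 0.0
```

Call:
{"api": "drive_tool", "payload": {"steps": [[0,0,0.5,0],[0,0,0,0]]}}

```text
time: 22.25
ee_pos: [0.4734, -0.0796, 0.1194]
eef_rot: [-3.141, -0.0, 1.574]
force: [0.8, 0.5, 1.9]
width: 0.0
grip_force: 0.6
```

Near-right snapped home. Now far-left.

Call:
{"api": "drive_tool", "payload": {"steps": [[0,0,-35,0],[0,0,-35,0],[38,24,0,0],[38,24,0,0],[38,24,0,0],[38,24,0,0],[38,25,0,0],[0,0,27,0],[0,0,25,0],[0,0,0,0]]}}

```text
time: 23.25
ee_pos: [0.5909, 0.111, 0.1339]
eef_rot: [-3.134, 0.001, 1.575]
force: [0.7, 0.6, -0.3]
width: -0.001
grip_force: 0.0
```

Call:
{"api": "drive_tool", "payload": {"steps": [[-8,0,0,0],[-8,0,0,0],[-7,0,0,0],[-7,0,0,0],[-7,0,0,0],[-6,0,0,0],[-6,0,0,0],[-6,0,0,0],[-7,0,0,0],[0,0,0,0]]}}

```text
time: 24.25
ee_pos: [0.5939, 0.0478, 0.1375]
eef_rot: [-3.141, 0.001, 1.574]
force: [0.7, 0.2, 0.1]
width: -0.003
grip_force: 0.0
```

Call:
{"api": "drive_tool", "payload": {"steps": [[0,0,1,0],[0,0,0,0]]}}

```text
time: 24.45
ee_pos: [0.5939, 0.0489, 0.1364]
eef_rot: [-3.141, 0.0, 1.575]
force: [0.6, -0.0, 0.1]
width: 0.001
grip_force: 0.0
```

Call:
{"api": "drive_tool", "payload": {"steps": [[0,0,1,0],[0,0,0,0]]}}

```text
time: 24.65
ee_pos: [0.594, 0.0491, 0.1354]
eef_rot: [3.142, -0.0, 1.575]
force: [0.6, -0.6, 0.3]
width: -0.0
grip_force: 0.1
```

Call:
{"api": "drive_tool", "payload": {"steps": [[0,0,1,0],[0,0,0,0]]}}

```text
time: 24.85
ee_pos: [0.594, 0.049, 0.1345]
eef_rot: [3.141, -0.0, 1.575]
force: [0.7, 0.3, 0.5]
width: 0.003
grip_force: 0.2
```

Call:
{"api": "drive_tool", "payload": {"steps": [[0,0,1,0],[0,0,0,0]]}}

```text
time: 25.05
ee_pos: [0.594, 0.049, 0.1334]
eef_rot: [3.142, -0.0, 1.574]
force: [0.1, 0.4, 0.9]
width: -0.004
grip_force: 0.2
```

Call:
{"api": "drive_tool", "payload": {"steps": [[0,0,1,0],[0,0,0,0]]}}

```text
time: 25.25
ee_pos: [0.594, 0.0489, 0.1324]
eef_rot: [-3.142, -0.0, 1.574]
force: [0.2, 0.6, 0.8]
width: -0.002
grip_force: 0.2
```

Call:
{"api": "drive_tool", "payload": {"steps": [[0,0,1,0],[0,0,0,0]]}}

```text
time: 25.45
ee_pos: [0.594, 0.0489, 0.1314]
eef_rot: [-3.142, -0.0, 1.574]
force: [0.3, 0.5, -0.1]
width: 0.006
grip_force: 0.2
```

Call:
{"api": "drive_tool", "payload": {"steps": [[0,0,1,0],[0,0,0,0]]}}

```text
time: 25.65
ee_pos: [0.5939, 0.0489, 0.1304]
eef_rot: [-3.141, -0.0, 1.574]
force: [0.5, -0.6, 0.7]
width: 0.002
grip_force: 0.1
```

Call:
{"api": "drive_tool", "payload": {"steps": [[0,0,1,0],[0,0,0,0]]}}

```text
time: 25.85
ee_pos: [0.594, 0.0489, 0.1294]
eef_rot: [-3.142, -0.0, 1.574]
force: [0.6, -0.7, 0.6]
width: 0.002
grip_force: 0.1
```

Call:
{"api": "drive_tool", "payload": {"steps": [[0,0,1,0],[0,0,0,0]]}}

```text
time: 26.05
ee_pos: [0.594, 0.0488, 0.1286]
eef_rot: [3.142, 0.0, 1.574]
force: [0.2, -1.2, 0.6]
width: 0.001
grip_force: 0.5
```

Call:
{"api": "drive_tool", "payload": {"steps": [[0,0,1,0],[0,0,0,0]]}}

```text
time: 26.25
ee_pos: [0.5941, 0.0487, 0.1279]
eef_rot: [3.141, 0.0, 1.575]
force: [-0.5, -2.1, 4.6]
width: 0.001
grip_force: 2.0
```

Call:
{"api": "drive_tool", "payload": {"steps": [[0,0,1,0],[0,0,0,0]]}}

```text
time: 26.45
ee_pos: [0.5942, 0.0485, 0.1274]
eef_rot: [3.141, 0.001, 1.575]
force: [-1.1, -3.0, 8.4]
width: 0.002
grip_force: 3.6
```

Call:
{"api": "drive_tool", "payload": {"steps": [[0,0,1,0],[0,0,0,0]]}}

```text
time: 26.65
ee_pos: [0.5942, 0.0484, 0.1269]
eef_rot: [3.141, 0.001, 1.575]
force: [-3.0, -3.3, 12.6]
width: 0.001
grip_force: 5.7
```

Call:
{"api": "drive_tool", "payload": {"steps": [[0,0,1,0],[0,0,0,0]]}}

```text
time: 26.85
ee_pos: [0.5942, 0.0481, 0.1257]
eef_rot: [3.141, 0.001, 1.575]
force: [-2.2, -3.1, 6.0]
width: -0.003
grip_force: 3.0
```

Call:
{"api": "drive_tool", "payload": {"steps": [[0,0,1,0],[0,0,0,0]]}}

```text
time: 27.05
ee_pos: [0.5942, 0.0481, 0.1243]
eef_rot: [3.141, 0.001, 1.575]
force: [-0.6, -2.4, 3.5]
width: -0.003
grip_force: 1.8
```

Call:
{"api": "drive_tool", "payload": {"steps": [[0,0,0.6,0],[0,0,0,0]]}}

```text
time: 27.25
ee_pos: [0.5942, 0.0485, 0.1233]
eef_rot: [3.141, 0.0, 1.574]
force: [1.0, -1.5, 1.4]
width: 0.003
grip_force: 0.8
```

Call:
{"api": "drive_tool", "payload": {"steps": [[0,0,0.5,0],[0,0,0,0]]}}

```text
time: 27.45
ee_pos: [0.5942, 0.0488, 0.1225]
eef_rot: [3.141, -0.0, 1.574]
force: [0.1, -1.4, 2.0]
width: 0.003
grip_force: 1.0
```

Call:
{"api": "drive_tool", "payload": {"steps": [[0,0,0.3,0],[0,0,0,0]]}}

```text
time: 27.65
ee_pos: [0.5942, 0.0489, 0.1222]
eef_rot: [3.141, 0.0, 1.575]
force: [-0.2, -2.3, 5.1]
width: 0.002
grip_force: 1.8
```

Call:
{"api": "drive_tool", "payload": {"steps": [[0,0,0.4,0],[0,0,0,0]]}}

```text
time: 27.85
ee_pos: [0.5942, 0.0488, 0.1221]
eef_rot: [3.141, 0.0, 1.575]
force: [-0.9, -2.8, 5.6]
width: -0.002
grip_force: 2.8
```

Call:
{"api": "drive_tool", "payload": {"steps": [[0,0,0.4,0],[0,0,0,0]]}}

```text
time: 28.05
ee_pos: [0.5942, 0.0488, 0.1219]
eef_rot: [3.141, 0.0, 1.574]
force: [-0.5, -2.6, 8.0]
width: -0.001
grip_force: 3.8
```

That is the firm stop, with 8 N over a few tenths of a mm. I'll retreat and check all four clips.

Call:
{"api": "drive_tool", "payload": {"steps": [[0,0,-40,0],[0,0,-40,0],[0,0,-40,0],[-40,-10,-20,0],[-40,-10,0,0],[-40,-10,0,0],[-40,-10,0,0],[-40,-10,0,0],[-40,-10,0,0],[-40,-10,0,0]]}}

```text
time: 29.05
ee_pos: [0.5241, -0.232, 0.2606]
eef_rot: [-3.141, -0.002, 1.575]
force: [0.9, -0.2, -0.5]
width: -0.0
grip_force: 0.0
```

Call:
{"api": "drive_tool", "payload": {"steps": [[-40,-10,0,0],[-40,-10,0,0],[-20,0,0,0],[0,0,0,0],[0,0,0,0]]}}

```text
time: 29.55
ee_pos: [0.5054, -0.3305, 0.2606]
eef_rot: [-3.141, -0.002, 1.574]
force: [-0.2, 0.3, -0.1]
width: 0.004
grip_force: 0.0
```

```bash
python3 -W ignore - <<'E'
from h import *
for a in((-1,1),(1,-1),(-1,-1),(1,1)): print(a);clip(*a,3)
p,d=ctrl.get_image('scene');cv2.imwrite('pics/s6.png',cv2.resize(p[110:270,260:440,::-1],None,fx=4,fy=3.7))
E
```

```text
(-1, 1)
138 slope [0.10928682 0.10393475] z at 32: 0.10743192886692278
0.04 20 0.1057
0.035 21 0.1079
0.03 29 0.1069
0.025 20 0.1071
0.02 20 0.1053
0.015 27 0.1059
0.01 23 0.1044
0.005 20 0.1045
0.0 20 0.1047
(1, -1)
119 slope [0.08150513 0.10477185] z at 32: 0.10738001532691263
0.04 19 0.1056
0.035 22 0.1079
0.03 23 0.1069
0.025 18 0.1068
0.02 19 0.1061
0.015 19 0.1059
0.01 27 0.1055
0.005 20 0.1055
0.0 25 0.1051
(-1, -1)
140 slope [0.09499921 0.09958747] z at 32: 0.1026274466439588
0.04 20 0.0998
0.035 20 0.1035
0.03 30 0.1023
0.025 20 0.1017
0.02 20 0.1019
0.015 20 0.1014
0.01 29 0.1003
0.005 21 0.0994
0.0 20 0.1006
(1, 1)
128 slope [0.06959676 0.10284177] z at 32: 0.10506886768205088
0.04 19 0.1042
0.035 20 0.105
0.03 30 0.1045
0.025 18 0.1054
0.02 18 0.1031
0.015 19 0.1042
0.01 23 0.1036
0.005 29 0.1027
0.0 26 0.1034
```

View pics/s6.png

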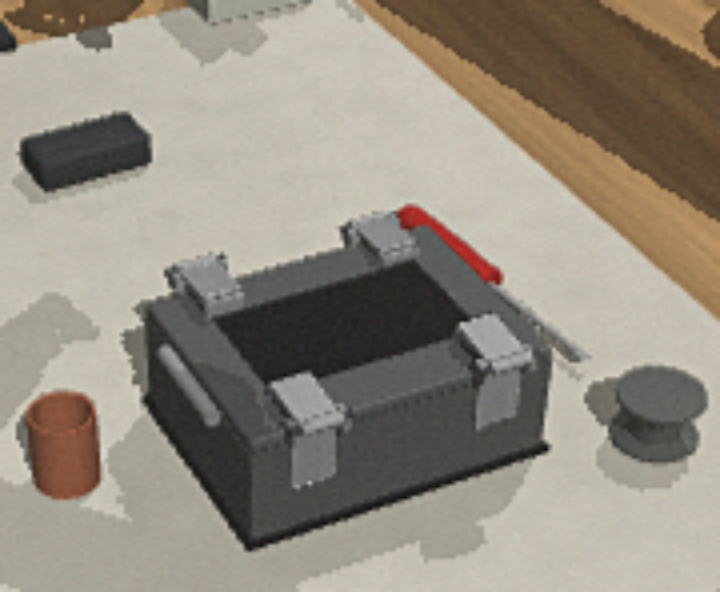

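All four clips lie down with matching slopes, the lid is shut and the bystanders in view haven't moved. Handing in.

```bash
python3 -c "
from cell import ctrl
print(ctrl.hand_in())"
```

```text
the job is handed in; nothing more can be done
None
```

The lid is shut and all four clips read as snapped home, pressed in opposite-corner order (near-left, far-right, near-right, far-left) with no force reading above about 14 N, and the job is handed in; no verdict was shown.

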